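# Lay the table easel flat

## Task

Lay the small table easel flat so the painting can be worked on level: press the red paddle down until the ratchet pawl is fully free of the brass teeth, then push the easel's board down by its green bar, without slamming or forcing it, until it lies fully flat, and leave the pawl free. Nothing is to be lifted or carried; do not touch the wet canvas, leave the jars, tools and other things around it undisturbed, and finish with the hand clear.

Things in the scene. Friction and masses are not known exactly. Their poses are not given: they have to be found in the camera images.
- easel: Wooden tabletop easel fixed to the table. Origin on the table surface under the middle of the hinge line; z up; +x runs along the board from the hinge (low edge) to the green bar when the board is flat; y along the hinge. The hinge line is 50 mm above the origin. Base frame: x 0 to 250 mm, y -105 to 105 mm, 34 mm tall. The pawl's steel post stands at x -75, y 112 mm, 127 mm tall, so the pawl is in front of the hinge, at the +y side.
- easel_board (a joint): Tilt of the easel's board above flat, rad: 0 = lying flat (a hard stop), about 0.8 to 0.94 at the start. The board is 225 x 190 mm of plywood, carries the canvas, and has a brass toothed quadrant (80 mm radius about the hinge) at its +y side. Its hinge is stiff: the board stays at any angle it is left at, and takes about 2 to 6 N at the green bar to push down. While the pawl is engaged the board sinks at most about 0.2 rad before a tooth catches.
- push_bar: Round green bar along the board's free (upper) edge, the place to push: 26 mm diameter, 200 mm long. Origin at its centre, y along the bar; its axis is 235 mm from the hinge line, level with it when the board is flat, so it travels on a 235 mm arc about the hinge and ends with its axis 50 mm above the table. The canvas ends 65 mm from its axis.
- pawl (a joint): Angle of the steel hook pawl, rad: 0 = hooked between the brass teeth, 0.35 = fully free (hard stop), grows as the red paddle is pressed down. Free of the teeth above about 0.14. No spring: stiff friction keeps it wherever it is left; about 3 N at the paddle moves it.
- paddle (a point): Centre of the top face of the pawl's red thumb paddle, 36 mm (easel x) by 40 mm (easel y), 7 mm thick, 125 mm above the table when the pawl is engaged. It lies 60 mm from the pawl's pivot (the pivot is towards easel +x, 115 mm above the table) and sinks about 21 mm when pressed to the stop.
- canvas: Small white stretched canvas with wet gold and blue patches, 150 x 170 x 16 mm, fixed on the board's upper face between 20 and 170 mm from the hinge, its top 18 mm above the hinge line when flat. Not to be touched. Origin at the centre of its underside.
- pigment_jar: squat glass jar of pigment with a blue label and black cap, 52 mm across, 65 mm tall, in front of the easel; origin at the centre of its underside
- tape_roll: yellow roll of tape lying flat, 90 mm across, 24 mm tall, beyond the green bar; origin at the centre of its underside
- palette_knife: palette knife lying flat beside the easel, 190 mm long; origin about its middle, on its underside
- sketchbook: brown sketchbook with a green lower edge, 150 x 105 x 17 mm; origin at the centre of its underside
- brush_pot: steel pot with brushes, 72 mm across, pot 95 mm tall, brushes to 200 mm; origin at the centre of its underside
- paint_bottle: bottle with an orange label, 52 mm across, 140 mm tall; origin at the centre of its underside
- mixing_bowl: white ceramic bowl, 100 mm across, 40 mm tall; origin at the centre of its underside

How it is judged:
On the way, in this order (a step that is already met when the one before it is completed fails the run):
1. the pawl is pressed free of the teeth while the board is still raised (value of joint pawl above 0.22 rad and value of joint easel_board above 0.5 rad), for 0.2 s.
2. the board is pushed down flat (value of joint easel_board below 0.04 rad), for 0.2 s.
At the end, for the whole second after the job is handed in: The board lies flat (within 0.04 rad) and still, and the pawl is still free of the teeth (above 0.2 rad) (value of joint easel_board below 0.04 rad and value of joint pawl above 0.2 rad and velocity of joint easel_board between -0.05 and 0.05 rad/s); the robot touches nothing.
It fails at once if the board is lifted instead of pushed down (value of joint easel_board above 1.03 rad).
It fails at once if the board is slammed down (faster than 2 rad/s) (velocity of joint easel_board below -2 rad/s).
It fails at once if the bar is forced (over 45 N) (contact force between any of the fingers, the arm and push_bar above 45 N).
It fails at once if the wet canvas is touched (contact force between any of the fingers, the arm and canvas above 0.5 N).
It fails at once if one of the loose things around the easel is moved more than 20 mm (distance of any of pigment_jar, tape_roll, palette_knife, sketchbook, brush_pot, paint_bottle, mixing_bowl from where it was at the start of the episode above 0.02 m).
It also fails if it takes over 48 s, if anything falls off the work surface, if the arm or the gripper's body presses on something with over 40 N, if the wrist force passes 120 N, or if a joint passes its speed limit or range.

## Robot

A 6-joint arm with a two-finger parallel gripper is mounted at the origin on the work surface. World frame = base frame: x ahead of the robot, y to its left, z up, the work surface at z = 0. Lengths are in m, angles in rad, forces in N, time in s.
With the tool pointing down it reaches from about 0.375 to 0.9 m from the base axis. Payload 3.1 kg.
Tool frame: the origin (TCP) lies at the very end of the fingers, on their centre line; the grasp point (between the pads) lies 19 mm behind it; z points along the fingers, y is the line along which they close (so a half turn about z gives the same grasp; the last joint's range is limited). The gripper opens to 87 mm and grips with 3 to 60 N. Pads are 19 mm wide; open, the fingers measure 117 mm over their backs; the gripper's body (75 mm by 190 mm) begins 51 mm behind the grasp point.
Start: joints at [-1.298, 0.527, 1.433, -0, 1.181, -0.178], TCP at [0.272, -0.563, 0.223] pointing down, gripper open.
Joint ranges: [-3.08, 3.08], [-0.75, 2.2], [0.22, 2.44], [-1.43, 4.57], [0, 2.65], [-2.85, 2.85]. Speed limits (rad/s): [2.79, 2.79, 3.14, 3.14, 3.14, 3.14].

## Interface

Orientations are given as a unit quaternion [x, y, z, w].
In Python, from rig import robot gives the robot as it stands. The module is installed in compiled form; this text tells all that it offers.
- The arm moves only by the tool servo_tool, never from a script. Its argument "rows" is one flat list of numbers, 5 for each row, row after row: the closure, from -1 (fully open) to 1 (shut), so that 0 is half open, then the shift along the tool's x, y, z in m, then the turn about the tool's z in degrees. A call has 1 to 5 rows; each row shifts and turns the commanded pose from where the row before left it, along the tool's axes as they then stand; what a row does not reach is not made up. A row lasts 1/12 s, in which the tool goes at most 41.7 mm and 7.16 degrees, less where a joint would pass 70% of its speed; a pose out of reach is approached as far as the arm can. A call with a gripper value outside its range is refused whole. The fingers move at their own pace and stop on an object; "newtons" is the grip in N (left out, the last holds). Time passes only in rows, so rows that do not move let the fingers close. It gives the time, the measured TCP pose, the force, the opening and the grip force at its end, in the units of the state.
- robot.get_obs(): the state, without advancing time (a new reading comes with each control period).
- robot.camera(name): name is "scene" or "top"; returns a dict with "pixels" (384x512x3 uint8, red, green, blue), "intrinsics" (3x3 intrinsics, pixels), "rvec" (rotation vector, rad) and "tvec" (3), from world to camera coordinates, as OpenCV has them. Camera axes: x right, y down, z forward; pixel columns grow to the right and rows downward; lengths in m; the calibration is good to about 2 mm. A picture is of the moment at which its call begins. There is no depth.
- robot.hand_in(): hands the job in; it is judged then, once.
Trained networks look in a picture, given as the dict that the camera call returned (one of the last four; its "shot" number tells which), for a name from the list of things; names that differ only in an ending like _2 or _b are one class to them, and where a whole thing is asked for, a point or a joint stands for the part that bears it (a point fixed in the world has none). Each returns a list of dicts, best first, with "score" (0 to 1); they miss things now and then, are a little off and sometimes report something else, mostly with a low value. They report only what shows in the picture. A call takes as long as a camera call.
- robot.spot_in(picture, query): "at" ([x, y, z] in m, in world coordinates, good to about 4 mm: the middle of the surface that is visible of it).
- robot.outline_of(picture, query): "region" (384x512 bool, what is visible of it).
- robot.place_of(picture, query): "at" ([x, y, z] in m, in world coordinates, good to about 4 mm: a listed point, or the origin of a listed thing).
The state is a dict: "time": time; "q": joint angles; "joint_velocities": joint speeds; "joint_torque": joint torques, N m; "position": TCP position; "tool_rot": TCP orientation; "ft_force": force on the tool from outside, world axes, zero at the start; "moment": the same for the moment, N m; "grip_width": finger opening in m; "grip_force": force on a finger pad.
Only numpy, scipy, OpenCV 4.12 (cv2) and the standard library are available. Lean on these libraries where they do the work, as an engineer would, in place of code of your own. Each camera call takes 0.05 s, during which the arm holds its last target. There are 200 camera calls.

## Working session

There is one attempt and no reset: what is moved stays moved. The work goes in short steps, Python scripts to look and compute and a tool call to move; the robot and the scene stay as the last step left them, time stands still between calls to the robot, and variables do not carry over. Pictures are saved under pics/ and viewed, at most 10 in all, crops included, and the job is handed in when it is done.

Besides the shell and the picture viewer there is one more tool, called after ">>>" as name(argument=value, ...), one argument or row to a line, values as JSON. servo_tool: Moves the arm, as the interface text tells. Its arguments: {"type":"object","properties":{"rows":{"type":"array","items":{"type":"number"}},"newtons":{"type":"number"}},"required":["rows"]}

```bash
mkdir -p pics; python3 - <<'E'
from rig import robot
import cv2,numpy as np
o=robot.get_obs();print(o['time'],np.round(o['position'],3),np.round(o['tool_rot'],3))
ims=[]
for c in("scene","top"):
    p=robot.camera(c);ims.append(p['pixels'])
    for n in("easel","push_bar","paddle","pigment_jar","tape_roll","palette_knife","sketchbook","brush_pot","paint_bottle","mixing_bowl","canvas"):
        r=robot.place_of(p,n);print(c,n,[(np.round(d['at'],3).tolist(),round(d['score'],2)) for d in r[:2]])
for i,n in zip(ims,"st"): cv2.imwrite(f'pics/{n}0.png',i[...,::-1])
E
```

```text
0.0 [ 0.272 -0.562  0.222] [ 0.975  0.223 -0.    -0.001]
scene easel [([0.605, -0.064, -0.0], 0.59)]
scene push_bar [([0.585, 0.094, 0.224], 0.58)]
scene paddle [([0.519, -0.218, 0.126], 0.61), ([0.605, 0.485, 0.0], 0.6)]
scene pigment_jar [([0.648, -0.146, -0.001], 0.74)]
scene tape_roll [([0.591, 0.283, 0.002], 0.85)]
scene palette_knife [([0.781, 0.032, 0.002], 0.9)]
scene sketchbook [([0.461, -0.51, -0.004], 0.74)]
scene brush_pot [([0.628, -0.437, 0.001], 0.68)]
scene paint_bottle [([0.42, 0.496, -0.001], 0.9)]
scene mixing_bowl [([0.602, 0.483, 0.001], 0.7)]
scene canvas [([0.598, -0.005, 0.118], 0.72)]
top easel [([0.61, -0.064, -0.004], 0.97)]
top push_bar [([0.589, 0.088, 0.22], 0.75)]
top paddle [([0.518, -0.216, 0.123], 0.59)]
top pigment_jar [([0.652, -0.138, 0.002], 0.62)]
top tape_roll [([0.594, 0.281, 0.003], 0.69)]
top palette_knife [([0.783, 0.037, -0.0], 0.7), ([0.586, 0.09, 0.221], 0.4)]
top sketchbook [([0.462, -0.51, -0.002], 0.89)]
top brush_pot [([0.626, -0.439, 0.001], 0.85), ([0.462, -0.509, -0.001], 0.66)]
top paint_bottle [([0.419, 0.494, 0.0], 0.63), ([0.603, 0.004, 0.126], 0.31)]
top mixing_bowl [([0.6, 0.486, -0.001], 0.6)]
top canvas [([0.601, -0.0, 0.123], 0.87), ([0.464, -0.509, -0.002], 0.63)]
```

View pics/s0.png

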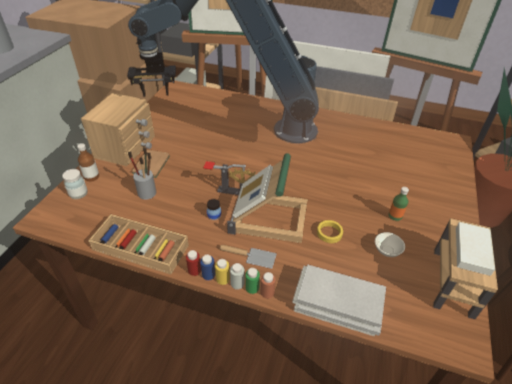

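View pics/t0.png

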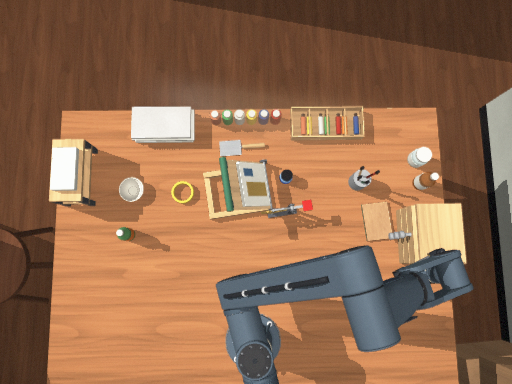

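Top view: the red paddle is at about (307,205) and the green bar at (225,185). The jar at (286,176) and brush pot at (361,179) are clear of the approach. Positions agree with the easel geometry, with its x axis at about 97° in world and a tilt of about 0.85. I'll move above the paddle with the fingers shut.

>>> servo_tool(
  rows=[1,0.034,-0.018,0,0,1,0.034,-0.018,0,0,1,0.034,-0.018,0,0,1,0.034,-0.018,0,0,1,0.034,-0.018,0,0],
  newtons=20,
)

```text
time: 1.62
position: [0.3868, -0.4061, 0.2226]
tool_rot: [0.975, 0.223, 0.0, 0.0]
ft_force: [0.6, 0.3, -0.1]
grip_width: 0.0613
grip_force: 0.0
```

>>> servo_tool(
  rows=[1,0.034,-0.018,0,0,1,0.034,-0.018,0,0,1,0.034,-0.018,0,0,1,0.034,-0.018,0,0,1,0.034,-0.018,0,0],
)

```text
time: 2.03
position: [0.5009, -0.2507, 0.2228]
tool_rot: [0.975, 0.223, 0.0, 0.0]
ft_force: [-0.0, -0.3, -0.0]
grip_width: 0.028
grip_force: 0.0
```

>>> servo_tool(
  rows=[1,0.03,-0.017,0,0,1,0,0,0.02,6.5,1,0,0,0.02,6.5,1,0,0,0,6.5,1,0,0,0,0],
)

```text
time: 2.45
position: [0.5191, -0.2231, 0.1813]
tool_rot: [0.999, 0.055, -0.001, -0.001]
ft_force: [-0.5, 0.1, -0.3]
grip_width: 0.0018
grip_force: 0.0
```

```bash
cat > h.py <<'E'
from rig import robot
import cv2,numpy as np
from scipy.spatial.transform import Rotation as R
def st():
    o=robot.get_obs();print(o['time'],np.round(o['position'],4),np.round(R.from_quat(o['tool_rot']).as_matrix()[:,:2].T,3).tolist(),'F',np.round(o['ft_force'],1),o['grip_width']);return o
def totool(w):
    return np.round(R.from_quat(robot.get_obs()['tool_rot']).inv().apply(w),4)
def find(*ns):
    for c in("scene","top"):
        p=robot.camera(c)
        for n in ns: print(c,n,[(np.round(d['at'],4).tolist(),round(d['score'],2)) for d in robot.place_of(p,n)[:2]])
E
python3 - <<'E'
from h import *
o=st();find('paddle','push_bar','easel')
print(totool(np.array([.519,-.225,o['position'][2]])-o['position']))
E
```

```text
2.45 [ 0.5191 -0.2231  0.1813] [[0.994, 0.109, -0.002], [0.109, -0.994, -0.002]] F [-0.5  0.1 -0.3] 0.0018078895072168432
scene paddle [([0.5161, -0.2173, 0.1236], 0.68), ([0.7855, 0.0351, 0.0015], 0.43)]
scene push_bar [([0.5884, 0.0966, 0.2243], 0.9)]
scene easel [([0.6077, -0.0629, -0.0031], 0.94)]
top paddle [([0.7813, 0.035, -0.0016], 0.36)]
top push_bar [([0.5876, 0.0941, 0.2221], 0.74)]
top easel [([0.6109, -0.0651, -0.0035], 0.94)]
[-0.0003  0.0019  0.    ]
```

>>> servo_tool(
  rows=[1,-0.002,0.002,0.025,0,1,0,0,0.018,0,1,0,0,0.006,0,1,0,0,0.006,0,1,0,0,0.004,0],
)

```text
time: 3.27
position: [0.5178, -0.2264, 0.1235]
tool_rot: [0.998, 0.055, -0.0, 0.0]
ft_force: [-1.9, -0.8, 2.6]
grip_width: 0.0005
grip_force: 1.2
```

>>> servo_tool(
  rows=[1,0,0,0.003,0,1,0,0,0.003,0,1,0,0,0.003,0,1,0,0,0.003,0,1,0,0,0,0],
)

```text
time: 3.68
position: [0.5181, -0.2266, 0.1115]
tool_rot: [0.998, 0.055, 0.0, 0.0]
ft_force: [0.1, -1.6, 1.5]
grip_width: 0.0005
grip_force: 0.5
```

>>> servo_tool(
  rows=[1,0,0,0.002,0,1,0,0,0.002,0,1,0,0,0.002,0,1,0,0,0,0],
)

```text
time: 4.02
position: [0.518, -0.226, 0.1052]
tool_rot: [0.998, 0.055, 0.0, -0.0]
ft_force: [0.4, 0.2, 0.7]
grip_width: 0.0006
grip_force: 0.4
```

>>> servo_tool(
  rows=[1,0,0,0.001,0,1,0,0,0.001,0,1,0,0,0,0],
)

```text
time: 4.27
position: [0.5179, -0.226, 0.1034]
tool_rot: [0.998, 0.055, 0.0, -0.0]
ft_force: [-0.2, -0.2, 1.2]
grip_width: 0.0007
grip_force: 0.4
```

>>> servo_tool(
  rows=[1,0,0,0.001,0,1,0,0,0.001,0,1,0,0,0,0],
)

```text
time: 4.52
position: [0.518, -0.2261, 0.102]
tool_rot: [0.998, 0.055, 0.0, 0.0]
ft_force: [-1.1, 1.1, 5.6]
grip_width: 0.0004
grip_force: 2.1
```

>>> servo_tool(
  rows=[1,0,0,0.001,0,1,0,0,0.001,0,1,0,0,0,0],
)

```text
time: 4.77
position: [0.5181, -0.2261, 0.1014]
tool_rot: [0.998, 0.055, 0.0, 0.0]
ft_force: [-1.4, 2.3, 14.3]
grip_width: 0.0003
grip_force: 6.1
```

```bash
python3 - <<'E'
from h import *
st();find('paddle')
p=robot.camera('scene')['pixels'];cv2.imwrite('pics/s1.png',cv2.resize(p[120:260,170:350],None,fx=4,fy=4,interpolation=2)[...,::-1])
E
```

```text
4.7667 [ 0.5181 -0.2261  0.1014] [[0.994, 0.11, 0.001], [0.11, -0.994, 0.0]] F [-1.4  2.3 14.3] 0.0003021917961205793
scene paddle [([0.5201, -0.2158, 0.1031], 0.58)]
top paddle []
```

View pics/s1.png

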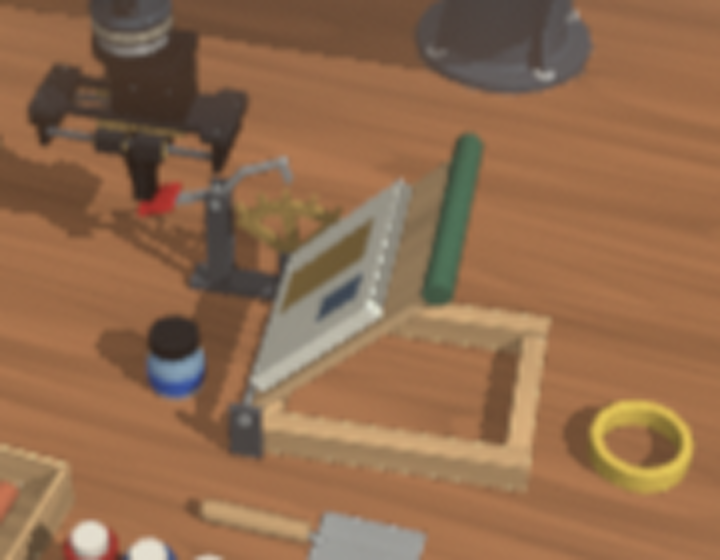

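The pawl is at its stop: 14 N, with the hook at about (285,170) lifted clear of the brass teeth. Next I'll raise the hand and move over the bar.

>>> servo_tool(
  rows=[1,0,0,-0.02,0,1,0,0,-0.04,0,1,0,0,-0.04,0,1,0,0,-0.04,0,1,0,0,-0.04,0],
)

```text
time: 5.43
position: [0.5171, -0.2259, 0.2809]
tool_rot: [0.998, 0.055, -0.001, -0.0]
ft_force: [0.2, -1.2, -0.4]
grip_width: 0.0001
grip_force: 0.0
```

>>> servo_tool(
  rows=[1,0.0116,-0.0345,0,0,1,0.0116,-0.0345,0,0,1,0.0116,-0.0345,0,0,1,0.0116,-0.0345,0,0,1,0.0116,-0.0345,0,0],
)

```text
time: 5.85
position: [0.5561, -0.0469, 0.2793]
tool_rot: [0.998, 0.055, -0.0, -0.0]
ft_force: [-0.1, -0.3, -0.5]
grip_width: 0.0004
grip_force: 0.0
```

>>> servo_tool(
  rows=[1,0.0116,-0.0345,0,0,1,0.0116,-0.0345,0,0,1,0.0116,-0.0345,0,0,1,0.0116,-0.0345,0,0,1,0,0,0,0],
)

```text
time: 6.27
position: [0.5876, 0.1001, 0.279]
tool_rot: [0.998, 0.058, 0.0, -0.002]
ft_force: [0.0, 0.5, -0.6]
grip_width: 0.0003
grip_force: 0.0
```

```bash
python3 - <<'E'
from h import *
o=st();find('paddle','push_bar')
E
```

```text
6.2667 [0.5876 0.1001 0.279 ] [[0.993, 0.116, 0.001], [0.116, -0.993, -0.003]] F [ 0.   0.5 -0.6] 0.00032658363283738756
scene paddle [([0.5171, -0.2171, 0.1063], 0.43)]
scene push_bar [([0.585, 0.0964, 0.222], 0.58)]
top paddle [([0.5136, -0.2152, 0.1029], 0.5)]
top push_bar [([0.5881, 0.0915, 0.2213], 0.39)]
```

>>> servo_tool(
  rows=[1,0,0.003,0.022,0,1,0,0,0.01,0,1,0,0,0.004,0,1,0,0,0.004,0,1,0,0,0.004,0],
)

```text
time: 6.98
position: [0.5876, 0.0911, 0.2358]
tool_rot: [0.999, 0.055, -0.0, -0.001]
ft_force: [-3.5, 5.7, 10.7]
grip_width: 0.0005
grip_force: 5.5
```

>>> servo_tool(
  rows=[1,0,-0.005,0.004,0,1,0,-0.006,0.0055,0,1,0,-0.0065,0.007,0,1,0,-0.006,0.007,0],
)

```text
time: 7.32
position: [0.5849, 0.1155, 0.2121]
tool_rot: [0.998, 0.055, 0.0, -0.001]
ft_force: [-2.0, 1.3, 4.4]
grip_width: 0.0002
grip_force: 2.3
```

>>> servo_tool(
  rows=[1,0,-0.0055,0.007,0,1,0,-0.0055,0.0076,0,1,0,-0.0052,0.0078,0,1,0,-0.005,0.008,0,1,0,-0.0046,0.0082,0],
)

```text
time: 7.73
position: [0.5824, 0.1411, 0.1727]
tool_rot: [0.998, 0.055, 0.0, -0.0]
ft_force: [-0.3, 2.6, 3.7]
grip_width: 0.0005
grip_force: 1.7
```

>>> servo_tool(
  rows=[1,0,-0.0042,0.0084,0,1,0,-0.0039,0.0085,0,1,0,-0.0036,0.0087,0,1,0,-0.0032,0.0088,0,1,0,-0.0029,0.009,0],
)

```text
time: 8.15
position: [0.5803, 0.1576, 0.129]
tool_rot: [0.998, 0.055, 0.0, 0.0]
ft_force: [-0.8, 1.7, 1.8]
grip_width: 0.0001
grip_force: 1.0
```

```bash
python3 - <<'E'
from h import *
o=st();find('paddle','push_bar')
p=robot.camera('scene')['pixels'];cv2.imwrite('pics/s2.png',cv2.resize(p[120:260,170:350],None,fx=4,fy=4,interpolation=2)[...,::-1])
E
```

```text
8.15 [0.5803 0.1576 0.129 ] [[0.994, 0.11, 0.0], [0.11, -0.994, 0.0]] F [-0.8  1.7  1.8] 0.00011775222936750529
scene paddle [([0.5179, -0.2153, 0.1016], 0.66)]
scene push_bar [([0.5783, 0.1638, 0.1194], 0.46)]
top paddle [([0.5159, -0.2173, 0.1024], 0.65)]
top push_bar []
```

View pics/s2.png

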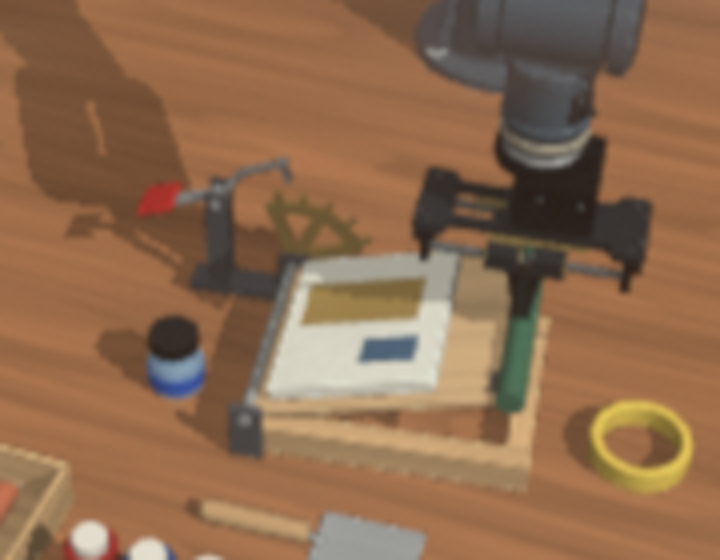

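The tip is still on top of the bar at about (522,310). The pawl at (285,168) is free and the canvas is untouched. I'll keep pushing, slowing near flat.

>>> servo_tool(
  rows=[1,0,-0.0025,0.009,0,1,0,-0.002,0.009,0,1,0,-0.0018,0.009,0,1,0,-0.0014,0.009,0,1,0,-0.001,0.009,0],
)

```text
time: 8.92
position: [0.5791, 0.1666, 0.0839]
tool_rot: [0.998, 0.055, -0.0, -0.0]
ft_force: [-0.1, 1.0, 1.1]
grip_width: 0.0006
grip_force: 0.7
```

>>> servo_tool(
  rows=[1,0,-0.0006,0.006,0,1,0,0,0.004,0,1,0,0,0.004,0,1,0,0,0.003,0,1,0,0,0.002,0],
)

```text
time: 9.33
position: [0.5787, 0.1668, 0.0656]
tool_rot: [0.998, 0.055, -0.001, 0.0]
ft_force: [-1.4, 1.1, 0.9]
grip_width: 0.0007
grip_force: 0.5
```

>>> servo_tool(
  rows=[1,0,0,0.0015,0,1,0,0,0.0015,0,1,0,0,0,0],
)

```text
time: 9.58
position: [0.5791, 0.1667, 0.0634]
tool_rot: [0.998, 0.055, -0.0, 0.0]
ft_force: [-0.4, 0.5, 1.6]
grip_width: 0.0002
grip_force: 0.6
```

>>> servo_tool(
  rows=[1,0,0,0.001,0,1,0,0,0.001,0,1,0,0,0,0],
)

```text
time: 9.83
position: [0.5792, 0.1667, 0.0631]
tool_rot: [0.998, 0.055, 0.0, 0.0]
ft_force: [-3.4, -0.2, 12.7]
grip_width: 0.0001
grip_force: 6.4
```

The bar is at its stop: z 63 mm with force at 13 N. I'll hold briefly, then lift straight up.

>>> servo_tool(
  rows=[1,0,0,0.0005,0,1,0,0,0,0,1,0,0,0,0],
)

```text
time: 10.08
position: [0.5792, 0.1667, 0.0631]
tool_rot: [0.998, 0.055, 0.0, 0.0]
ft_force: [-5.0, -1.4, 15.0]
grip_width: 0.0004
grip_force: 7.6
```

>>> servo_tool(
  rows=[1,0,0,-0.02,0,1,0,0,-0.035,0,1,0,0,-0.035,0,1,0,0,-0.035,0,1,0,0,-0.03,0],
)

```text
time: 10.5
position: [0.5799, 0.1667, 0.218]
tool_rot: [0.998, 0.055, 0.001, 0.0]
ft_force: [0.2, 0.2, -0.0]
grip_width: 0.0007
grip_force: 0.0
```

>>> servo_tool(
  rows=[1,0,0,0,0,1,0,0,0,0,1,0,0,0,0],
)

```text
time: 10.75
position: [0.5787, 0.1667, 0.2151]
tool_rot: [0.998, 0.055, -0.0, 0.0]
ft_force: [-0.2, -0.2, 0.0]
grip_width: 0.0008
grip_force: 0.0
```

```bash
python3 - <<'E'
from h import *
o=st();find('paddle','push_bar','canvas')
p=robot.camera('scene')['pixels'];cv2.imwrite('pics/s3.png',cv2.resize(p[120:260,170:350],None,fx=4,fy=4,interpolation=2)[...,::-1])
E
```

```text
10.75 [0.5787 0.1667 0.2151] [[0.994, 0.11, -0.001], [0.11, -0.994, 0.0]] F [-0.2 -0.2  0. ] 0.0007506622158299824
scene paddle [([0.5167, -0.2179, 0.1042], 0.72)]
scene push_bar [([0.5761, 0.1723, 0.0509], 0.51)]
scene canvas [([0.5943, 0.0238, 0.048], 0.74)]
top paddle [([0.518, -0.2163, 0.1016], 0.66)]
top push_bar []
top canvas [([0.597, 0.0339, 0.0516], 0.74)]
```

View pics/s3.png

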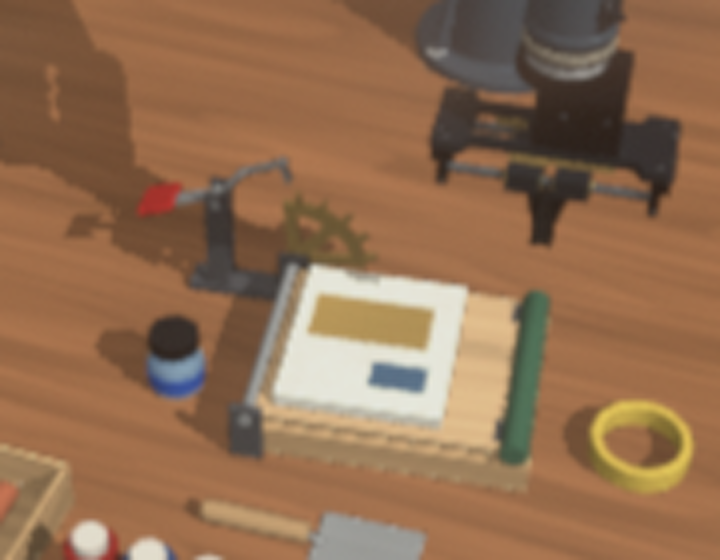

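The board lies flat on the base with the bar at (525,375), and its measured height is 51 mm. The pawl at (285,168) is still free and the hand is clear.

```bash
python3 -c "
from rig import robot
print(robot.hand_in())"
```

```text
the job is handed in; nothing more can be done
None
```

I pressed the pawl free, pushed the board down until it lay flat with the pawl still free, and left the hand clear; the job is handed in at about 11 s of the 48 s allowed, with no verdict shown.

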